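# Pack the freezer block and snap the lunch cooler shut

## Task

Lower the freezer block, upright and without dropping it, into the gap between the two food tubs in the lunch cooler. Then swing the lid over without slamming it and press its front edge down against the rubber gasket, firmly but without forcing it, until the front catch snaps under its keeper and the lid stays shut by itself. Leave the other things on the worktop alone.

Things in the scene. Friction and masses are not known exactly. Their poses are not given: they have to be found in the camera images.
- cooler: hard lunch cooler, pale grey plastic, 180 (x) by 280 (y) by 130 mm high without its lid; packed and heavy, it does not slide. Origin: centre of its underside; z up, -x its front (keeper, turned to the robot's right), +x its hinge side. Walls and floor 20 mm thick: cavity 140 by 240 mm. Wedged tight inside stand two food tubs 60 mm tall (tops 80 mm above the worktop, 50 mm below the rim)
- gap (a point): centre of the floor of the gap between the two tubs, 20 mm above the worktop, at x 0, y +20 mm in the cooler's frame, same axes. The gap is 140 mm long along x, 36 mm wide along y, 60 mm deep below the tubs' tops
- keeper_mid (a point): middle of the keeper's underside, on the front face, 113 mm above the worktop; fixed to the cooler, same axes. The keeper is a grey ledge with a sloped top, 44 mm wide, 8 mm out from the face; the catch's tooth rides down the slope and snaps under the ledge
- gasket_mid (a point): middle of the front run of the rim, 130 mm above the worktop; fixed to the cooler, same axes. On the rim lies a black rubber gasket 6 mm thick, which springs 5 mm proud at the front when the lid is off it and pushes back harder as it is squeezed, about 18 N at the front with the lid shut
- lid_hinge (a point): middle of the lid's hinge axis, which runs along the cooler's y at x +94 mm, z 133 mm in its frame; fixed to the cooler, same axes. White lid 182 by 284 by 24 mm, 0.3 kg. Shut, its top is 160 mm above the worktop, its front edge 186 mm from the axis. A stiff friction hinge holds it at any angle (0.35 N m to move)
- lid (a joint): lid angle in rad: 0 shut (caught, it rests within 0.008 of 0), growing as it opens; starts past upright at 1.72 to 1.86 (stop 1.95). From about 0.07 the catch's tooth rides down the keeper's slope, from 0.03 the gasket resists too; let go there, the lid stays up, not caught. A solid stop lies at -0.007
- lid_press (a point): point on the lid's outer (top) face, on its centre line over the catch, 16 mm from the front edge; 170 mm from the hinge axis along the lid, 27 mm off it towards the outer face. Axes: the lid's (x from front to hinge, z out of the outer face). About 12 to 18 N down here snaps the catch at about the shut position; the solid stop is met at about 22 N, 1.2 mm lower
- catch (a joint): angle in rad of the catch: a grey sprung tongue 46 mm wide hinged on the lid's front edge, reaching 32 mm past the lid's inner side, with a tooth on its inside. 0 at rest and when hooked under the keeper, about 0.17 while the tooth rides over the keeper
- block: freezer block, pale smooth plastic, 120 (x) by 28 (y) by 95 mm high, 0.3 to 0.5 kg, standing on its long edge on the worktop right of the cooler (-y). Origin: centre of its underside; z up. Grip it across its 28 mm; the ends are alike. In place, its underside is on the gap's floor, its long side along the cooler's x
- snack_pot: bystander: round white plastic pot with a lid, 82 mm across, 46 mm high; origin at its underside
- mug: bystander: white mug, 82 mm across, 92 mm high, with a handle; origin at its underside
- jar: bystander: amber glass jar, 72 mm across, 110 mm high; origin at its underside
- tin: bystander: steel food tin, 74 mm across, 105 mm high; origin at its underside
- mill: bystander: dark wooden pepper mill, 54 mm across, 130 mm high; origin at its underside
- salt: bystander: small glass salt jar, 48 mm across, 75 mm high; origin at its underside
- spoon: bystander: steel spoon 190 mm long lying on the worktop; origin at its underside
Not all that is in view belongs to the job. Leave any purple look-alike of the block alone.

How it is judged:
By the outcome, as a careful person would: the job done as asked, in the order asked, and still so for the second after the job is handed in, with the robot touching nothing.
It also fails if it takes over 67 s, if anything falls off the work surface, if the arm or the gripper's body presses on something with over 40 N, if the wrist force passes 120 N, or if a joint passes its speed limit or range.

## Robot

A 6-joint arm with a two-finger parallel gripper is mounted at the origin on the work surface. World frame = base frame: x ahead of the robot, y to its left, z up, the work surface at z = 0. Lengths are in m, angles in rad, forces in N, time in s.
With the tool pointing down it reaches from about 0.3 to 0.775 m from the base axis. Payload 14.6 kg.
Tool frame: the origin (TCP) lies at the very end of the fingers, on their centre line; the grasp point (between the pads) lies 19 mm behind it; z points along the fingers, y is the line along which they close (so a half turn about z gives the same grasp; the last joint's range is limited). The gripper opens to 94 mm and grips with 3 to 60 N. Pads are 16 mm wide; open, the fingers measure 119 mm over their backs; the gripper's body (75 mm by 177 mm) begins 78 mm behind the grasp point.
Start: joints at [-1.219, 0.3, 1.521, -0, 1.321, -0.067], TCP at [0.224, -0.502, 0.173] pointing down, gripper open.
Joint ranges: [-3.03, 3.03], [-0.79, 2.21], [0.23, 2.52], [-1.04, 4.18], [0, 3.07], [-2.55, 2.55]. Speed limits (rad/s): [2.22, 2.22, 2.57, 3.14, 3.14, 3.14].

## Interface

Orientations are given as [roll, pitch, yaw] about the fixed x, y, z axes, in that order (R = Rz(yaw) Ry(pitch) Rx(roll)).
In Python, from station import ctrl, cams gives the robot as it stands. The module is installed in compiled form; this text tells all that it offers.
- The arm moves only by the tool arm_command, never from a script. Its argument "plan" is a list that holds one entry, the list of rows, each a list of 7 numbers: the shift along the tool's x, y, z in mm, then the turn, a rotation vector about the tool's x, y, z in rad, then the closure, from -1 (fully open) to 1 (shut). A call has 1 to 12 rows; each row is the pose to reach, as a shift and turn from the pose commanded when the call began, along the tool's axes at that moment; what a row does not reach only later rows make up. A row lasts 1/10 s, in which the tool goes at most 50 mm and 8.59 degrees, less where a joint would pass 70% of its speed; a pose out of reach is approached as far as the arm can. A call with a gripper value outside its range is refused whole. The fingers move at their own pace and stop on an object; "squeeze" is the grip in N (left out, the last holds). Time passes only in rows, so rows that repeat a pose let the fingers close. It gives the time, the measured TCP pose, the force, the opening and the grip force at its end, in the units of the state.
- ctrl.get_obs(): the state, without advancing time (a new reading comes with each control period).
- cams.camera(name): name is "scene" or "top" or "wrist"; returns (picture, depth): 400x640x3 uint8, blue, green, red; 400x640 float32, m along the optical axis (not along the pixel's ray), 0 where there is no reading.
- cams.camera_info(name): a dict with "fx", "fy", "cx", "cy" (pixels), "dist_coeffs" ([k1, k2, p1, p2, k3] as OpenCV has them; the pictures are not rectified), "world_to_cam" (4x4, takes a point from world to camera coordinates). Camera axes: x right, y down, z forward; pixel columns grow to the right and rows downward; lengths in m; the calibration is good to about 2 mm. A picture is of the moment at which its call begins: read the wrist's pose just before it. camera_info takes no time and is no camera call; for the wrist camera it gives the pose at the moment of the call.
- ctrl.hand_in(): hands the job in; it is judged then, once.
The state is a dict: "time_s": time; "qpos": joint angles; "joint_vel": joint speeds; "tau": joint torques, N m; "ee_pos": TCP position; "eef_rot": TCP orientation; "force": force on the tool from outside, world axes, zero at the start; "moment": the same for the moment, N m; "grip_width": finger opening in m; "grip_force": force on a finger pad.
Only numpy, scipy, OpenCV 4.12 (cv2) and the standard library are available. Lean on these libraries where they do the work, as an engineer would, in place of code of your own. Each camera call takes 0.05 s, during which the arm holds its last target. There are 200 camera calls.

## Working session

There is one attempt and no reset: what is moved stays moved. The work goes in short steps, Python scripts to look and compute and a tool call to move; the robot and the scene stay as the last step left them, time stands still between calls to the robot, and variables do not carry over. Pictures are saved under pics/ and viewed, at most 10 in all, crops included, and the job is handed in when it is done.

Besides the shell and the picture viewer there is one more tool, called after "Emit:" in YAML: its name, and indented under it one key for each argument. arm_command: Moves the arm, as the interface text tells. Its arguments: {"type":"object","properties":{"plan":{"type":"array"},"squeeze":{"type":"number"}},"required":["plan"]}

```bash
mkdir -p pics; cat > h.py <<'E'
import numpy as np, cv2
from station import ctrl, cams
from scipy.spatial.transform import Rotation as R
def grab(n):
    i=cams.camera_info(n); p,d=cams.camera(n); return p,d,i
def pts(d,i):
    K=np.array([[i['fx'],0,i['cx']],[0,i['fy'],i['cy']],[0,0,1]]);h,w=d.shape
    uv=np.stack(np.meshgrid(np.arange(w),np.arange(h)),-1).reshape(-1,1,2).astype(float)
    n=cv2.undistortPoints(uv,K,np.array(i['dist_coeffs'])).reshape(h,w,2)
    c=np.dstack([n*d[...,None],d,np.ones_like(d)])
    return (c@np.linalg.inv(np.array(i['world_to_cam'])).T)[...,:3]
E
python3 - <<'E'
from h import *
print(ctrl.get_obs())
for n in ("scene","top"):
    p,d,i=grab(n); cv2.imwrite(f"pics/{n}0.png",p); np.savez(f"{n}0.npz",p=p,P=pts(d,i),d=d)
    print(n,np.linalg.inv(i['world_to_cam']).round(3).tolist(),i['fx'])
E
```

```text
{'time_s': 0.0, 'qpos': array([-1.21861065e+00,  3.00471470e-01,  1.52162471e+00, -1.62745276e-05,
        1.32069218e+00, -6.65715494e-02]), 'joint_vel': array([ 4.73060915e-04, -5.66657287e-04, -1.86500810e-03,  2.99024409e-05,
        5.92646892e-04, -1.89278524e-03]), 'tau': array([-1.19577420e-03, -5.31810594e+01, -3.52735627e+01,  7.07741152e-02,
        2.43823574e-02, -9.77616469e-05]), 'ee_pos': array([ 0.22354099, -0.50217417,  0.17216769]), 'eef_rot': array([-3.14039854e+00, -6.38131309e-05,  4.18761222e-01]), 'force': array([ 0.00898305, -0.39597446,  0.28187354]), 'moment': array([-0.02415499, -0.00323588,  0.01467124]), 'grip_force': 0.0, 'grip_width': 0.09389501539986467}
scene [[0.224, 0.823, -0.522, 1.049], [0.975, -0.192, 0.116, -0.152], [-0.005, -0.535, -0.845, 1.03], [0.0, 0.0, 0.0, 1.0]] 411.43083070856557
top [[-0.012, -0.986, 0.166, 0.291], [-1.0, 0.011, -0.006, -0.027], [0.004, -0.166, -0.986, 1.525], [0.0, 0.0, 0.0, 1.0]] 426.06563611901896
```

View pics/scene0.png

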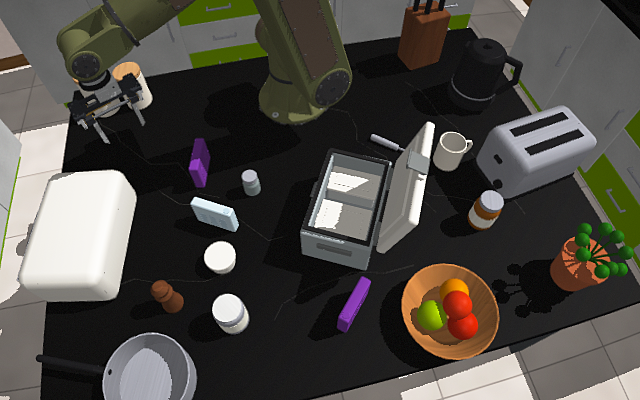

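View pics/top0.png

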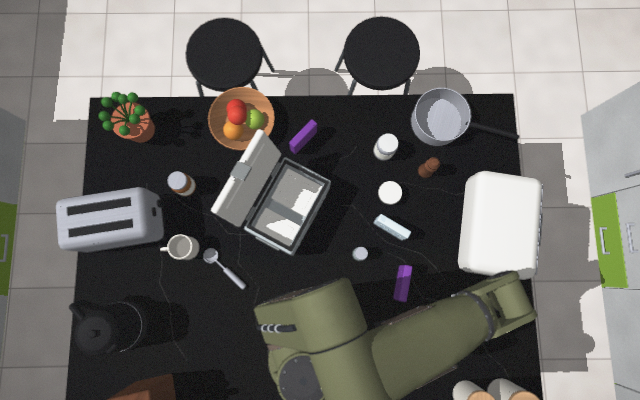

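The scene view shows the block at (215,213), the cooler at (345,205) and its open lid at (408,190). The top view shows the block at (393,227), the cooler at (288,205) and the lid at (247,180). Purple decoys stand elsewhere.

```bash
python3 - <<'E'
from h import *
def rect(q,l):
    (c,s,a)=cv2.minAreaRect((q[:,:2]*1000).astype(np.float32)); b=cv2.boxPoints((c,s,a))
    print(l,len(q),'c',np.round(c,1),'s',np.round(s,1),'a',round(a,1),'z',q[:,2].min().round(3),np.median(q[:,2]).round(4),q[:,2].max().round(3)); return b
for n,bb,cc in (("top",(370,205,418,250),(225,130,345,262)),("scene",(180,185,250,240),(290,110,445,280))):
    z=np.load(n+"0.npz");P=z['P'];p=z['p']
    x0,y0,x1,y1=bb;Q=P[y0:y1,x0:x1].reshape(-1,3)
    m=np.zeros(P.shape[:2],bool)
    # block
    q=Q[(Q[:,2]>.085)&(Q[:,2]<.105)];rect(q,n+' block top');
    q=Q[(Q[:,2]>.02)&(Q[:,2]<.105)];rect(q,n+' block all')
    x0,y0,x1,y1=cc;Q=P[y0:y1,x0:x1].reshape(-1,3);
    q=Q[(Q[:,2]>.125)&(Q[:,2]<.14)];print(rect(q,n+' rim').round(0).tolist())
    for lo,hi in((.07,.09),(.01,.03)):
        q=Q[(Q[:,2]>lo)&(Q[:,2]<hi)];rect(q,n+f' {lo}')
    q=Q[(Q[:,2]>.18)];rect(q,n+' lid')
    print(np.median(P[300:350,200:230].reshape(-1,3),0) )
    # height map rows of cooler
    np.save(n+'z.npy',P[...,2])
    zz=np.clip(P[...,2]*1000,0,255).astype(np.uint8)[y0:y1,x0:x1]
    im=np.hstack([p[y0:y1,x0:x1],cv2.applyColorMap(zz,cv2.COLORMAP_JET)])
    f=790/im.shape[1];cv2.imwrite(f'pics/{n}1.png',cv2.resize(im,None,fx=f,fy=f,interpolation=0))
E
python3 -c "
import cv2,numpy as np
a=cv2.imread('pics/top1.png');b=cv2.imread('pics/scene1.png');a=cv2.resize(a,(520,int(a.shape[0]*520/a.shape[1])));b=cv2.resize(b,(520,int(b.shape[0]*520/b.shape[1])));c=np.vstack([a,b]);print(c.shape);cv2.imwrite('pics/c1.png',c[:600])"
```

```text
top block top 295 c [ 440.3 -308.1] s [119.1  29. ] a 58.0 z 0.086 0.0937 0.102
top block all 418 c [ 440.3 -307.6] s [119.9  29.6] a 58.0 z 0.021 0.0921 0.102
top rim 1189 c [512.9  54.6] s [196.1 283.8] a 59.8 z 0.125 0.1335 0.14
[[341.0, 41.0], [586.0, -102.0], [685.0, 68.0], [440.0, 211.0]]
top 0.07 2500 c [592.   61.8] s [481.  287.7] a 15.4 z 0.07 0.0801 0.09
top 0.01 518 c [574.3  95.9] s [393.3 460.2] a 87.3 z 0.01 0.0197 0.03
top lid 2552 c [476.8 131.4] s [442.6 206.3] a 15.4 z 0.18 0.271 1.525
[ 1.15247409e-01  3.09096910e-01 -1.69707502e-04]
scene block top 427 c [ 441.7 -306.7] s [119.5  29.5] a 58.0 z 0.085 0.0937 0.1
scene block all 924 c [ 398.9 -283.2] s [120.2 135. ] a 61.9 z 0.02 0.0805 0.1
scene rim 1953 c [518.8  58.6] s [208.8 283.2] a 62.5 z 0.125 0.1339 0.14
[[345.0, 31.0], [596.0, -99.0], [693.0, 86.0], [441.0, 217.0]]
scene 0.07 3235 c [453.7 141.7] s [252.2 530.5] a 43.3 z 0.07 0.0804 0.09
scene 0.01 871 c [407. 115.] s [513.6 552.4] a 67.3 z 0.01 0.0182 0.03
scene lid 3508 c [761.2  59.8] s [ 71.8 711.2] a 59.4 z 0.18 0.2844 1.03
[ 7.44368954e-01 -3.46402160e-01  4.68234968e-04]
(570, 520, 3)
```

View pics/c1.png

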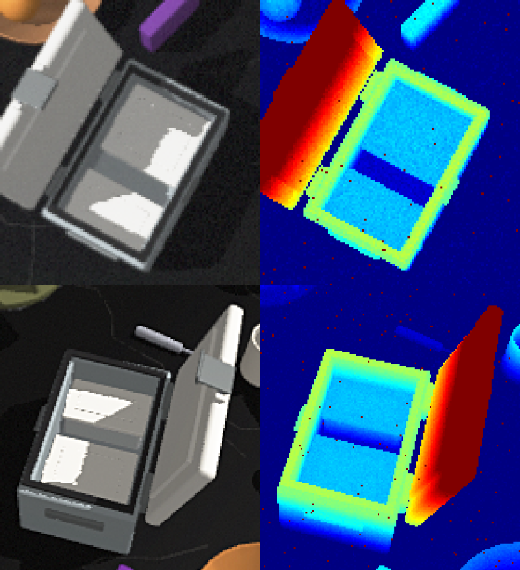

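The crops confirm the geometry: the gap's dark strip lies on the robot's side of the cavity and the hinge is at upper left, so cooler +x is at about 60° in the world. Next I refine the cooler and lid poses.

```bash
python3 - <<'E'
from h import *
Q={}
for n,cc in (("top",(225,130,345,262)),("scene",(290,110,445,280))):
    P=np.load(n+"0.npz")['P'];x0,y0,x1,y1=cc;Q[n]=P[y0:y1,x0:x1].reshape(-1,3)
A=np.vstack(list(Q.values()));c=np.array([.515,.056])
def loc(q,c,t):
    R2=np.array([[np.cos(t),np.sin(t)],[-np.sin(t),np.cos(t)]]);return np.c_[(q[:,:2]-c)@R2.T*1000,q[:,2]*1000]
for n in Q:
    q=Q[n];l=loc(q,c,np.radians(60))
    def line(m,ax,side,lab):  # fit edge: extremal points per 8mm bin
        e=l[m];o=1-ax;xs=[];ys=[]
        for b in np.arange(-140,140,8):
            s=e[(e[:,o]>=b)&(e[:,o]<b+8)]
            if len(s)>2: xs.append(b+4);ys.append(np.sort(s[:,ax])[[1,-2][side]])
        xs=np.array(xs);ys=np.array(ys);k=abs(ys-np.median(ys))<8
        f=np.polyfit(xs[k],ys[k],1);print(n,lab,'slope',np.degrees(np.arctan(f[0])).round(2),'off',f[1].round(1),k.sum(),len(xs))
    rim=(l[:,2]>127)&(l[:,2]<139)
    line(rim&(abs(l[:,1])<125)&(l[:,0]<-40)&(l[:,0]>-110),0,0,'front outer(-90)')
    line(rim&(abs(l[:,0])<60)&(l[:,1]<-80),1,0,'-y outer(-140)')
    line(rim&(abs(l[:,0])<60)&(l[:,1]>80),1,1,'+y outer(140)')
    fl=(l[:,2]>72)&(l[:,2]<88)&(abs(l[:,0])<60)
    line(fl&(l[:,1]>-100)&(l[:,1]<20),1,1,'gap -y (2)')
    line(fl&(l[:,1]>20)&(l[:,1]<120),1,0,'gap +y (38)')
    fl=(l[:,2]>72)&(l[:,2]<88)&(abs(l[:,1])<100)&(abs(l[:,0])<85)
    line(fl,0,0,'cav front (-70)');line(fl,0,1,'cav back (70)')
    ld=l[(l[:,2]>160)&(l[:,2]<330)&(abs(l[:,1])<120)&(l[:,0]>70)&(l[:,0]<200)]
    print('lid pts',len(ld))
    for z in range(160,330,20):
        s=ld[(ld[:,2]>=z)&(ld[:,2]<z+20)]
        if len(s)>5: print(z+10,np.percentile(s[:,0],[2,25,50,98]).round(0),len(s))
E
```

```text
top front outer(-90) slope -0.65 off -94.3 29 31
top -y outer(-140) slope 0.93 off -135.2 15 15
top +y outer(140) slope 0.34 off 136.2 15 15
top gap -y (2) slope 0.9 off -0.2 15 15
top gap +y (38) slope 1.26 off 40.3 15 15
top cav front (-70) slope -1.19 off -72.2 21 21
top cav back (70) slope -1.08 off 61.6 21 21
lid pts 2388
170 [ 89.  91.  93. 100.] 180
190 [ 93.  96.  98. 107.] 220
210 [ 99. 102. 104. 110.] 236
230 [105. 107. 109. 116.] 238
250 [110. 113. 115. 121.] 245
270 [114. 118. 120. 132.] 277
290 [121. 126. 131. 137.] 344
310 [134. 140. 146. 159.] 474
330 [111. 124. 133. 154.] 174
scene front outer(-90) slope -0.03 off -86.6 30 31
scene -y outer(-140) slope 0.98 off -138.1 15 15
scene +y outer(140) slope 3.31 off 128.3 14 15
scene gap -y (2) slope 1.11 off -0.6 15 15
scene gap +y (38) slope 0.7 off 38.5 15 15
scene cav front (-70) slope -1.12 off -77.4 21 21
scene cav back (70) slope -1.23 off 60.1 20 21
lid pts 2867
170 [ 90.  93.  94. 103.] 173
190 [ 95.  97.  99. 109.] 213
210 [101. 103. 105. 115.] 228
230 [106. 109. 110. 120.] 247
250 [112. 114. 116. 125.] 233
270 [118. 120. 122. 132.] 219
290 [124. 128. 132. 138.] 426
310 [136. 143. 149. 161.] 840
330 [117. 126. 135. 154.] 288
```

Emit:
arm_command:
  plan:
    - [[0,0,0,0,0,-0.14,-1],[0,0,0,0,0,-0.28,-1],[0,0,0,0,0,-0.42,-1],[0,0,0,0,0,-0.56,-1],[0,0,0,0,0,-0.59,-1],[0,0,0,0,0,-0.59,-1]]
  squeeze: 25

```text
time_s: 0.7
ee_pos: [0.2236, -0.5023, 0.1724]
eef_rot: [-3.141, -0.0, 1.009]
force: [0.5, 0.0, -0.2]
grip_width: 0.0939
grip_force: 0.0
```

Emit:
arm_command:
  plan:
    - [[45,13,0,0,0,0,-1],[90,26,0,0,0,0,-1],[135,39,0,0,0,0,-1],[180,51,0,0,0,0,-1],[225,64,0,0,0,0,-1],[265,76,0,0,0,0,-1],[281,80,0,0,0,0,-1],[281,80,0,0,0,0,-1],[281,80,0,0,0,0,-1]]

```text
time_s: 1.6
ee_pos: [0.4408, -0.3074, 0.1726]
eef_rot: [-3.141, 0.0, 1.008]
force: [-0.5, 0.2, -1.2]
grip_width: 0.0942
grip_force: 0.0
```

```bash
python3 - <<'E'
from h import *
o=ctrl.get_obs();p,d,i=grab("wrist");P=pts(d,i);cv2.imwrite("pics/w1.png",p)
q=P[(P[...,2]>.085)&(P[...,2]<.102)]
q=q[np.linalg.norm(q[:,:2]-[.441,-.3075],axis=1)<.08]
print(o['ee_pos'],o['eef_rot'],o['qpos'].round(2));print(cv2.minAreaRect((q[:,:2]*1000).astype(np.float32)),len(q),np.median(q,0))
E
```

```text
[ 0.44081047 -0.30742928  0.17255483] [-3.14113312e+00  1.47123186e-04  1.00847374e+00] [-0.68  0.27  1.56 -0.    1.31 -0.11]
((441.22088623046875, -307.2294616699219), (118.51753234863281, 28.072311401367188), 58.0516471862793) 3941 [ 0.44371858 -0.30357242  0.0948703 ]
```

Wrist measurement agrees (118.5×28 mm, 58.05°, within 0.5 mm). Descend and grip.

Emit:
arm_command:
  plan:
    - [[0,0,30,0,0,0,-1],[0,0,60,0,0,0,-1],[0,0,85,0,0,0,-1],[0,0,100,0,0,0,-1],[0,0,103,0,0,0,-1],[0,0,103,0,0,0,-0.2],[0,0,103,0,0,0,0.3],[0,0,103,0,0,0,1],[0,0,103,0,0,0,1],[0,0,103,0,0,0,1],[0,0,103,0,0,0,1],[0,0,103,0,0,0,1]]
  squeeze: 30

```text
time_s: 2.85
ee_pos: [0.4411, -0.3073, 0.0698]
eef_rot: [3.142, 0.0, 1.009]
force: [-0.7, 1.0, 0.1]
grip_width: 0.0417
grip_force: 0.0
```

Emit:
arm_command:
  plan:
    - [[0,0,-10,0,0,0,1],[0,0,-25,0,0,0,1],[0,0,-45,0,0,0,1],[0,0,-70,0,0,0,1],[0,0,-95,0,0,0,1],[0,0,-120,0,0,0,1],[0,0,-145,0,0,0,1],[0,0,-165,0,0,0,1],[0,0,-170,0,0,0,1],[0,0,-170,0,0,0,1]]

```text
time_s: 3.85
ee_pos: [0.4412, -0.3074, 0.2403]
eef_rot: [3.14, 0.0, 1.009]
force: [0.8, 0.7, 0.8]
grip_width: 0.0003
grip_force: 0.0
```

I issued the lift before the fingers had closed, so they came up empty. Checking whether the block was disturbed.

Emit:
arm_command:
  plan:
    - [[0,0,0,0,0,0,-1],[0,0,0,0,0,0,-1],[0,0,0,0,0,0,-1],[0,0,0,0,0,0,-1],[0,0,0,0,0,0,-1],[0,0,0,0,0,0,-1],[0,0,0,0,0,0,-1],[0,0,0,0,0,0,-1],[0,0,0,0,0,0,-1],[0,0,0,0,0,0,-1]]

```text
time_s: 4.85
ee_pos: [0.4411, -0.3073, 0.2397]
eef_rot: [-3.142, -0.0, 1.009]
force: [0.7, -0.4, 0.7]
grip_width: 0.0768
grip_force: 0.0
```

```bash
python3 - <<'E'
from h import *
o=ctrl.get_obs();p,d,i=grab("wrist");P=pts(d,i);cv2.imwrite("pics/w2.png",p)
for lo,hi in((.085,.102),(.015,.102)):
  q=P[(P[...,2]>lo)&(P[...,2]<hi)]
  q=q[np.linalg.norm(q[:,:2]-[.441,-.3075],axis=1)<.08]
  print(cv2.minAreaRect((q[:,:2]*1000).astype(np.float32)),len(q),np.median(q,0))
print(o['ee_pos'],o['eef_rot'],o['grip_width'])
E
```

```text
((440.88177490234375, -307.5716552734375), (118.49541473388672, 27.454988479614258), 58.27070236206055) 2686 [ 0.44306373 -0.30448684  0.09479952]
((441.03302001953125, -307.3270568847656), (119.07059478759766, 27.454988479614258), 58.27070617675781) 2725 [ 0.443374   -0.30373227  0.09478464]
[ 0.44108415 -0.30732148  0.23974297] [-3.14155889e+00 -6.80074001e-07  1.00878972e+00] 0.07679552092283687
```

View pics/w2.png

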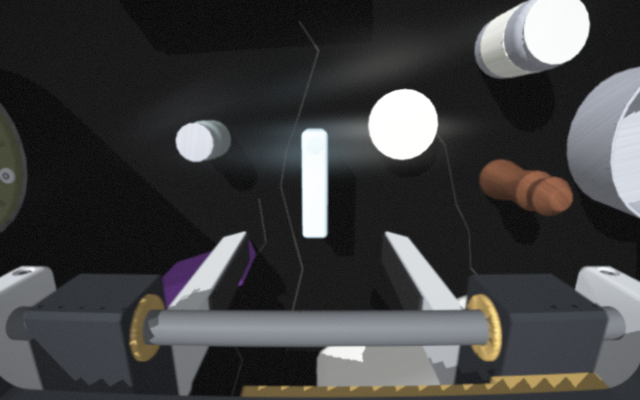

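The picture shows the block standing undisturbed at (314,183), at the same pose. Trying again, and this time I check the grip before lifting.

Emit:
arm_command:
  plan:
    - [[0,0,30,0,0,0,-1],[0,0,65,0,0,0,-1],[0,0,100,0,0,0,-1],[0,0,135,0,0,0,-1],[0,0,155,0,0,0,-1],[0,0,168,0,0,0,-1],[0,0,170,0,0,0,-1],[0,0,170,0,0,0,1],[0,0,170,0,0,0,1],[0,0,170,0,0,0,1],[0,0,170,0,0,0,1],[0,0,170,0,0,0,1]]
  squeeze: 30

```text
time_s: 6.1
ee_pos: [0.4412, -0.3074, 0.0701]
eef_rot: [3.141, 0.0, 1.009]
force: [0.1, -0.4, 0.7]
grip_width: 0.0575
grip_force: 0.0
```

Emit:
arm_command:
  plan:
    - [[0,0,0,0,0,0,1],[0,0,0,0,0,0,1],[0,0,0,0,0,0,1],[0,0,0,0,0,0,1],[0,0,0,0,0,0,1],[0,0,0,0,0,0,1],[0,0,0,0,0,0,1]]

```text
time_s: 6.8
ee_pos: [0.4411, -0.3073, 0.0697]
eef_rot: [3.142, 0.0, 1.009]
force: [0.3, 0.2, 0.4]
grip_width: 0.0018
grip_force: 0.0
```

```bash
python3 - <<'E'
from h import *
o=ctrl.get_obs();print(o['ee_pos'],o['grip_width'],o['qpos'])
p,d,i=grab("wrist");s,ds,si=grab("scene")
a=cv2.resize(p,(480,300));b=cv2.resize(s[120:300,100:360],(416,288));b=cv2.resize(b,(480,300));cv2.imwrite("pics/g1.png",np.vstack([a,b]))
for nm,inf in (("scene",si),("wrist",i)):
  K=np.array([[inf['fx'],0,inf['cx']],[0,inf['fy'],inf['cy']],[0,0,1]]);W=np.array(inf['world_to_cam'])
  uv=cv2.projectPoints(np.array([o['ee_pos'],[.441,-.3075,.095]]),cv2.Rodrigues(W[:3,:3])[0],W[:3,3],K,np.array(inf['dist_coeffs']))[0];print(nm,uv.reshape(-1,2))
E
```

```text
[ 0.44110909 -0.30732333  0.06974747] 0.001836972720341077 [-6.76639868e-01  3.80832127e-01  1.66732580e+00 -7.29153529e-06
  1.09340877e+00 -1.14672841e-01]
scene [[212.82346697 210.38747012]
 [210.68995126 205.60801105]]
wrist [[314.3867724  229.18347396]
 [314.30104662 243.19064894]]
```

View pics/g1.png

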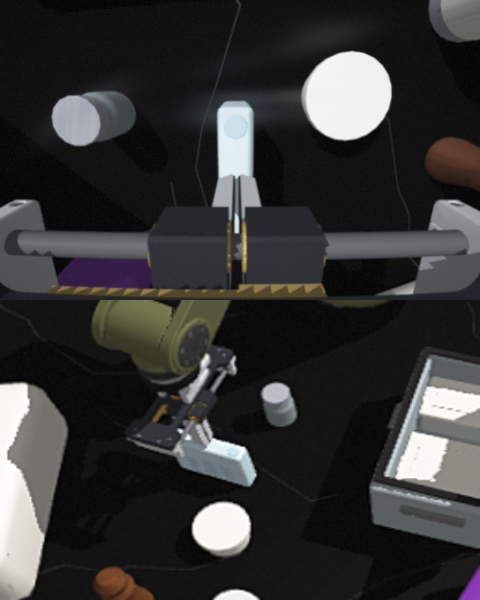

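```bash
python3 - <<'E'
from h import *
p,d,i=grab("wrist");P=pts(d,i)
for r in range(130,300,10): print(r,[ (P[r,c]*1000).round(0).tolist() for c in (300,314,328)])
p,d,i=grab("scene");P=pts(d,i)
q=P[180:235,185:245].reshape(-1,3);q=q[(q[:,2]>.01)&(q[:,2]<.3)]
for z in range(10,200,10):
  s=q[(q[:,2]*1000>=z)&(q[:,2]*1000<z+10)]
  if len(s): 
    l=(s[:,:2]-[.441,-.3075])@np.array([[.53,.85],[.85,-.53]]).T*1000
    print(z,len(s),'along',np.percentile(l[:,0],[2,98]).round(),'across',np.percentile(l[:,1],[2,50,98]).round())
E
```

```text
130 [[464.0, -248.0, 0.0], [474.0, -254.0, 1.0], [484.0, -260.0, -0.0]]
140 [[466.0, -252.0, 81.0], [473.0, -257.0, 81.0], [480.0, -261.0, 80.0]]
150 [[464.0, -257.0, 95.0], [470.0, -261.0, 94.0], [477.0, -265.0, 95.0]]
160 [[461.0, -261.0, 95.0], [467.0, -265.0, 96.0], [474.0, -270.0, 96.0]]
170 [[458.0, -266.0, 96.0], [464.0, -270.0, 97.0], [471.0, -274.0, 97.0]]
180 [[455.0, -271.0, 95.0], [461.0, -275.0, 96.0], [468.0, -279.0, 95.0]]
190 [[452.0, -276.0, 96.0], [458.0, -280.0, 96.0], [465.0, -284.0, 95.0]]
200 [[448.0, -281.0, 95.0], [455.0, -285.0, 95.0], [462.0, -289.0, 97.0]]
210 [[445.0, -286.0, 96.0], [452.0, -290.0, 95.0], [459.0, -294.0, 96.0]]
220 [[441.0, -291.0, 94.0], [449.0, -295.0, 95.0], [456.0, -299.0, 96.0]]
230 [[438.0, -296.0, 96.0], [445.0, -300.0, 95.0], [452.0, -305.0, 95.0]]
240 [[440.0, -295.0, 116.0], [446.0, -300.0, 113.0], [452.0, -303.0, 116.0]]
250 [[441.0, -295.0, 130.0], [446.0, -300.0, 127.0], [452.0, -303.0, 130.0]]
260 [[441.0, -296.0, 142.0], [446.0, -300.0, 139.0], [452.0, -302.0, 142.0]]
270 [[441.0, -296.0, 151.0], [445.0, -301.0, 148.0], [451
[... 305 characters left out ...]
  16.]
40 74 along [-45.  62.] across [-124.   14.   15.]
50 69 along [-37.  61.] across [-11.  13.  15.]
60 67 along [-33.  61.] across [-82.  13.  14.]
70 66 along [-34.  61.] across [-10.  13.  15.]
80 70 along [-32.  61.] across [-9. 13. 15.]
90 248 along [-34.  59.] across [-13.   4.  14.]
100 9 along [ 7. 41.] across [-7. -1. 10.]
110 26 along [-6. 11.] across [-12.   7.  14.]
120 27 along [-7. 11.] across [-13.  10.  14.]
130 25 along [-7. 11.] across [-8. 10. 13.]
140 26 along [-5. 11.] across [-10.   5.  14.]
150 21 along [-0. 11.] across [-11.   9.  13.]
160 12 along [-8. 11.] across [ 3. 11. 13.]
170 4 along [-6. 10.] across [11. 13. 14.]
190 7 along [-7. 10.] across [22. 23. 80.]
```

```bash
python3 - <<'E'
from h import *
P=np.load("scene0.npz")['P'];p=np.load("scene0.npz")['p']
q=P[60:160,60:160].reshape(-1,3);q=q[(np.linalg.norm(q[:,:2]-[.224,-.502],axis=1)<.09)&(q[:,2]>.02)]
print(np.histogram(q[:,2]*1000,bins=range(20,400,10)))
for lo in range(100,300,10):
  s=q[(q[:,2]*1000>=lo)&(q[:,2]*1000<lo+10)]
  if len(s)>2:
    l=(s[:,:2]-[.2236,-.5023])@np.array([[.9135,.4067],[.4067,-.9135]]).T*1000
    print(lo,len(s),'tx',np.percentile(l[:,0],[5,50,95]).round(),'ty',np.percentile(l[:,1],[5,50,95]).round())
# now, from scene and wrist at the present pose
for n in("scene",):
  a,d,i=grab(n);P=pts(d,i);q=P[150:235,150:245].reshape(-1,3)
  l=(q[:,:2]-[.4411,-.3073])@np.array([[.533,.846],[.846,-.533]]).T*1000
  m=(abs(l[:,0])<13)&(abs(l[:,1])<16)&(q[:,2]>.09);print(np.histogram(q[m,2]*1000,bins=range(90,220,4)))
E
```

```text
(array([  0,   0,   0,   0,   0,   0,   0,   0,   0,   0,   0,   0,   0,
         0,   0,   0,   0,   0,  10,  25,  25,  28,  33,  36,  30,  29,
        20,   1,  42, 246, 214, 174, 746,  91,  99,  14,  88]), array([ 20,  30,  40,  50,  60,  70,  80,  90, 100, 110, 120, 130, 140,
       150, 160, 170, 180, 190, 200, 210, 220, 230, 240, 250, 260, 270,
       280, 290, 300, 310, 320, 330, 340, 350, 360, 370, 380, 390]))
200 10 tx [-0.  9. 11.] ty [-53.  -0.  52.]
210 25 tx [ 6. 10. 12.] ty [-56.  49.  58.]
220 25 tx [ 0. 10. 12.] ty [-58. -48.  55.]
230 28 tx [ 7.  9. 13.] ty [-58. -48.  57.]
240 33 tx [ 7. 10. 12.] ty [-58.  47.  57.]
250 36 tx [ 6.  8. 11.] ty [-59. -47.  58.]
260 30 tx [ 6.  9. 11.] ty [-58.  -0.  57.]
270 29 tx [ 1.  9. 12.] ty [-56.  48.  58.]
280 20 tx [ 3. 10. 14.] ty [-55.  48.  58.]
(array([33, 17,  1,  5,  4, 12,  9, 11,  8, 10, 13,  9,  9, 13, 10, 10,  8,
        3,  9,  0,  5,  1,  0,  0,  0,  0,  0,  0,  0,  0,  0,  0]), array([ 90,  94,  98, 102, 106, 110, 114, 118, 122, 126, 130, 134, 138,
       142, 146, 150, 154, 158, 162, 166, 170, 174, 178, 182, 186, 190,
       194, 198, 202, 206, 210, 214, 218]))
```

The fingertips really end about 34 mm above the reported TCP: at the start they were seen at z≈0.206 against 0.172 reported, and now at ≈0.104 against 0.070. The fingers have been closing just above the block. From here I'll go by the measured fingertips, so true tip z = reported z + 34 mm.

Emit:
arm_command:
  plan:
    - [[0,0,0,0,0,0,-1],[0,0,0,0,0,0,-1],[0,0,0,0,0,0,-1],[0,0,0,0,0,0,-1],[0,0,0,0,0,0,-1],[0,0,0,0,0,0,-1],[0,0,0,0,0,0,-1],[0,0,0,0,0,0,-1],[0,0,10,0,0,0,-1],[0,0,20,0,0,0,-1],[0,0,32,0,0,0,-1],[0,0,34,0,0,0,-1]]

```text
time_s: 8.25
ee_pos: [0.4403, -0.3066, 0.0336]
eef_rot: [-3.139, -0.0, 1.009]
force: [0.1, 0.2, 0.2]
grip_width: 0.0925
grip_force: 0.0
```

Emit:
arm_command:
  plan:
    - [[0,0,0,0,0,0,1],[0,0,0,0,0,0,1],[0,0,0,0,0,0,1],[0,0,0,0,0,0,1],[0,0,0,0,0,0,1],[0,0,0,0,0,0,1],[0,0,0,0,0,0,1],[0,0,0,0,0,0,1],[0,0,0,0,0,0,1],[0,0,0,0,0,0,1]]
  squeeze: 30

```text
time_s: 9.25
ee_pos: [0.441, -0.3073, 0.0357]
eef_rot: [-3.141, -0.0, 1.009]
force: [-0.7, 0.4, -0.5]
grip_width: 0.0277
grip_force: 30.0
```

Emit:
arm_command:
  plan:
    - [[0,0,-5,0,0,0,1],[0,0,-15,0,0,0,1],[0,0,-35,0,0,0,1],[0,0,-60,0,0,0,1],[0,0,-90,0,0,0,1],[0,0,-120,0,0,0,1],[0,0,-145,0,0,0,1],[0,0,-160,0,0,0,1],[0,0,-165,0,0,0,1],[0,0,-165,0,0,0,1]]

```text
time_s: 10.25
ee_pos: [0.4411, -0.3073, 0.2012]
eef_rot: [3.141, 0.0, 1.009]
force: [-1.0, -1.0, -4.6]
grip_width: 0.0278
grip_force: 30.0
```

Held (about 0.45 kg). Carrying it over the gap.

Emit:
arm_command:
  plan:
    - [[15,-7,0,0,0,0,1],[45,-20,0,0,0,-0.01,1],[80,-35,0,0,0,-0.02,1],[120,-53,0,0,0,-0.03,1],[160,-71,0,0,0,-0.04,1],[200,-88,0,0,0,-0.05,1],[240,-106,0,0,0,-0.057,1],[280,-124,0,0,0,-0.057,1],[310,-137,0,0,0,-0.057,1],[330,-146,0,0,0,-0.057,1],[340,-150,0,0,0,-0.057,1],[340,-150,0,0,0,-0.057,1]]

```text
time_s: 11.45
ee_pos: [0.4949, 0.0613, 0.2001]
eef_rot: [-3.141, 0.001, 1.068]
force: [-0.3, 0.5, -3.8]
grip_width: 0.0278
grip_force: 30.0
```

```bash
python3 - <<'E'
from h import *
o=ctrl.get_obs();print(o['ee_pos'],o['eef_rot'],o['qpos'].round(2))
c=np.array([.5124,.0506]);t=np.radians(61.05);R2=np.array([[np.cos(t),np.sin(t)],[-np.sin(t),np.cos(t)]])
for n in("wrist","top","scene"):
  p,d,i=grab(n);P=pts(d,i);q=P.reshape(-1,3);l=np.c_[(q[:,:2]-c)@R2.T,q[:,2]]*1000
  m=(abs(l[:,0])<95)&(abs(l[:,1])<130)
  for nm,lo,hi in(("block",240,270),("blockside",175,240)):
    s=l[m&(l[:,2]>lo)&(l[:,2]<hi)&(abs(l[:,1]-20)<40)]
    if len(s)>20:
      lo_,hi_=np.percentile(s[:,:2],[2,98],axis=0);print(n,nm,len(s),lo_.round(1),hi_.round(1),np.median(s[:,2]).round(1),s[:,2].min().round(0), cv2.minAreaRect(s[:,:2].astype(np.float32)))
  f=m&(l[:,2]>72)&(l[:,2]<88)&(abs(l[:,0])<55)
  a=l[f&(l[:,1]<20)&(l[:,1]>-60),1];b=l[f&(l[:,1]>20)&(l[:,1]<80),1]
  print(n,'gap edges',np.percentile(a,99) if len(a)>9 else 0,np.percentile(b,1) if len(b)>9 else 0)
  if n!="top": cv2.imwrite(f"pics/{n}3.png",p)
E
```

```text
[0.49492153 0.06130955 0.20006088] [-3.14052926e+00  6.08326830e-04  1.06751192e+00] [0.05 0.16 1.62 0.   1.36 0.55]
wrist block 11362 [-53.6  -1. ] [59.3 40.4] 259.3 240.0 ((1.4005661010742188, 17.97071075439453), (119.84317016601562, 51.33743667602539), 10.949447631835938)
wrist blockside 341 [10.4 -0.9] [60.4 39.9] 219.9 176.0 ((35.30342102050781, 18.97043800354004), (50.23368835449219, 46.05556106567383), 0.03965479135513306)
wrist gap edges -5.234394866581095 42.943263536518266
top block 50 [-61.4   7. ] [-18.3  31.9] 258.3 252.0 ((-39.90974044799805, 20.070316314697266), (43.230438232421875, 26.452125549316406), 0.48034605383872986)
top gap edges -5.1606591444057335 0
scene block 261 [-59.6  -6.9] [57.6 30.4] 257.6 240.0 ((-1.6506538391113281, 11.799479484558105), (120.63530731201172, 39.40330505371094), 0.8301858305931091)
scene blockside 715 [-58.4   3.6] [56.9 10.5] 206.8 175.0 ((-0.14834213256835938, 8.207708358764648), (121.62040710449219, 24.38653564453125), 8.014642715454102)
scene gap edges 1.3769917328464225 37.4571720724418
```

View pics/wrist3.png

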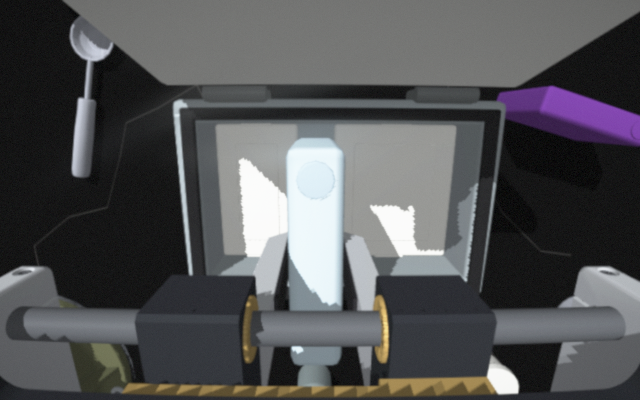

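The picture shows the block aligned with the cavity and centred over the gap to within about 1 mm (the gap's y centre is 19.4 and the block's about 19.8). Lowering it.

Emit:
arm_command:
  plan:
    - [[0,0,15,0,0,0,1],[0,0,35,0,0,0,1],[0,0,55,0,0,0,1],[0,0,70,0,0,0,1],[0,0,80,0,0,0,1],[0,0,87,0,0,0,1],[0,0,94,0,0,0,1],[0,0,100,0,0,0,1],[0,0,100,0,0,0,1]]

```text
time_s: 12.5
ee_pos: [0.4951, 0.0603, 0.1002]
eef_rot: [-3.141, 0.0, 1.066]
force: [-0.0, 0.6, -4.4]
grip_width: 0.0276
grip_force: 30.0
```

In the gap with no contact force. Continuing.

Emit:
arm_command:
  plan:
    - [[0,0,8,0,0,0,1],[0,0,17,0,0,0,1],[0,0,26,0,0,0,1],[0,0,34,0,0,0,1],[0,0,38,0,0,0,1],[0,0,40,0,0,0,1],[0,0,41,0,0,0,1],[0,0,42,0,0,0,1],[0,0,42.5,0,0,0,1],[0,0,43,0,0,0,1],[0,0,43,0,0,0,1]]

```text
time_s: 13.6
ee_pos: [0.4954, 0.0603, 0.0578]
eef_rot: [3.142, -0.0, 1.066]
force: [-0.2, -0.1, -4.3]
grip_width: 0.0279
grip_force: 30.0
```

Emit:
arm_command:
  plan:
    - [[0,0,0.5,0,0,0,1],[0,0,1,0,0,0,1],[0,0,1.5,0,0,0,1],[0,0,2,0,0,0,1],[0,0,2.3,0,0,0,1],[0,0,2.3,0,0,0,1],[0,0,2.3,0,0,0,1]]

```text
time_s: 14.3
ee_pos: [0.4954, 0.0603, 0.0557]
eef_rot: [3.141, -0.0, 1.066]
force: [-2.5, 0.1, 3.5]
grip_width: 0.028
grip_force: 30.0
```

The block is on the floor (the force changed by about 8 N at the expected height). Releasing partway, then rising.

Emit:
arm_command:
  plan:
    - [[0,0,0,0,0,0,0.3],[0,0,0,0,0,0,0.1],[0,0,0,0,0,0,0],[0,0,0,0,0,0,0],[0,0,0,0,0,0,0],[0,0,0,0,0,0,0]]

```text
time_s: 14.9
ee_pos: [0.4953, 0.0603, 0.0554]
eef_rot: [-3.142, 0.0, 1.066]
force: [-0.4, 0.0, -1.1]
grip_width: 0.0468
grip_force: 0.0
```

Emit:
arm_command:
  plan:
    - [[0,0,-5,0,0,0,0],[0,0,-15,0,0,0,0],[0,0,-35,0,0,0,0],[0,0,-65,0,0,0,0],[0,0,-105,0,0,0,0],[0,0,-150,0,0,0,0],[0,0,-195,0,0,0,0],[0,0,-235,0,0,0,0],[0,0,-265,0,0,0,0],[0,0,-280,0,0,0,0],[0,0,-285,0,0,0,0],[0,0,-285,0,0,0,0]]

```text
time_s: 16.1
ee_pos: [0.4953, 0.0603, 0.3409]
eef_rot: [3.141, -0.0, 1.066]
force: [-0.4, 0.5, -0.7]
grip_width: 0.0468
grip_force: 0.0
```

```bash
python3 - <<'E'
from h import *
o=ctrl.get_obs();print(o['ee_pos'],o['eef_rot'],o['qpos'].round(2))
c=np.array([.5124,.0506]);t=np.radians(61.05);R2=np.array([[np.cos(t),np.sin(t)],[-np.sin(t),np.cos(t)]])
for n in("wrist","scene"):
  p,d,i=grab(n);P=pts(d,i);q=P.reshape(-1,3);l=np.c_[(q[:,:2]-c)@R2.T,q[:,2]]*1000
  s=l[(abs(l[:,0])<66)&(abs(l[:,1])<100)&(l[:,2]>102)&(l[:,2]<125)]
  print(n,len(s),cv2.minAreaRect(s[:,:2].astype(np.float32)),np.median(s[:,2]))
  # lid line
  for z in range(180,320,20):
    s=l[(l[:,2]>z)&(l[:,2]<z+20)&(l[:,0]>75)&(l[:,0]<170)&(abs(l[:,1])<100)]
    if len(s)>10: print(z+10,np.percentile(s[:,0],[5,50]).round(1),end=' ')
  print()
# neighbours beyond the lid
p,d,i=grab("top");P=pts(d,i);q=P.reshape(-1,3);l=np.c_[(q[:,:2]-c)@R2.T,q[:,2]]*1000
s=l[(l[:,0]>190)&(l[:,0]<330)&(abs(l[:,1])<120)&(l[:,2]<900)];print('max z beyond lid',np.percentile(s[:,2],[50,98,99.8]))
E
```

```text
[0.49525653 0.06033988 0.34088711] [ 3.14090974e+00 -4.12785182e-04  1.06582548e+00] [ 0.05  0.11  1.36 -0.    1.66  0.55]
wrist 1844 ((-0.4882392883300781, 19.544288635253906), (120.23062896728516, 27.541717529296875), 0.42704373598098755) 114.79399691734767
190 [101.7 104.6] 210 [107.6 110.2] 230 [113.1 115.9] 250 [118.7 121.2] 270 [124.  126.6] 290 [130.1 137.9] 310 [142.4 145.5] 
scene 479 ((-1.1261062622070312, 18.70378875732422), (29.920372009277344, 120.35401916503906), 89.56896209716797) 113.95802312449777
190 [102.  104.5] 210 [107.5 110.1] 230 [113.1 115.8] 250 [118.7 121.1] 270 [124.4 127.2] 290 [130.6 137.1] 310 [143.5 154.7] 
max z beyond lid [ 0.38754857 58.39291279 63.82151977]
```

The block is upright in the gap: its top is at 114.8 mm, it is centred at (-0.5, 19.5) and its yaw is within 0.4°. The lid angle is about 1.84. Next I close the fingers and go over behind the lid.

Emit:
arm_command:
  plan:
    - [[10,2,0,0,0,0,1],[30,5,0,0,0,0,1],[60,8,0,0,0,0,1],[95,11,0,0,0,0,1],[130,14,0,0,0,0,1],[165,17,0,0,0,0,1],[190,19,0,0,0,0,1],[200,19.5,0,0,0,0,1],[200,19.5,0,0,0,0,1],[200,19.5,0,0,0,0,1]]

```text
time_s: 17.25
ee_pos: [0.6091, 0.226, 0.3398]
eef_rot: [-3.141, 0.001, 1.066]
force: [-0.1, -0.6, 0.3]
grip_width: 0.0006
grip_force: 0.0
```

Emit:
arm_command:
  plan:
    - [[0,0,10,0,0,0,1],[0,0,30,0,0,0,1],[0,0,50,0,0,0,1],[0,0,70,0,0,0,1],[0,0,85,0,0,0,1],[0,0,90,0,0,0,1],[0,0,90,0,0,0,1]]

```text
time_s: 17.95
ee_pos: [0.6088, 0.2254, 0.25]
eef_rot: [-3.141, 0.001, 1.065]
force: [-0.1, 0.1, 0.0]
grip_width: 0.0005
grip_force: 0.0
```

```bash
python3 - <<'E'
from h import *
o=ctrl.get_obs();print(o['time_s'],o['ee_pos'],o['eef_rot'],o['qpos'].round(2),o['force'],o['grip_width'])
p,d,i=grab("scene");cv2.imwrite("pics/s4.png",cv2.resize(p[60:280,280:540],(780,600))[:600])
E
```

```text
17.95 [0.60884427 0.22544933 0.25004484] [-3.14103772e+00  6.06746049e-04  1.06526659e+00] [ 0.3   0.49  1.08 -0.    1.57  0.8 ] [-0.1433065   0.07259506  0.03843189] 0.0005287925272525223
```

View pics/s4.png

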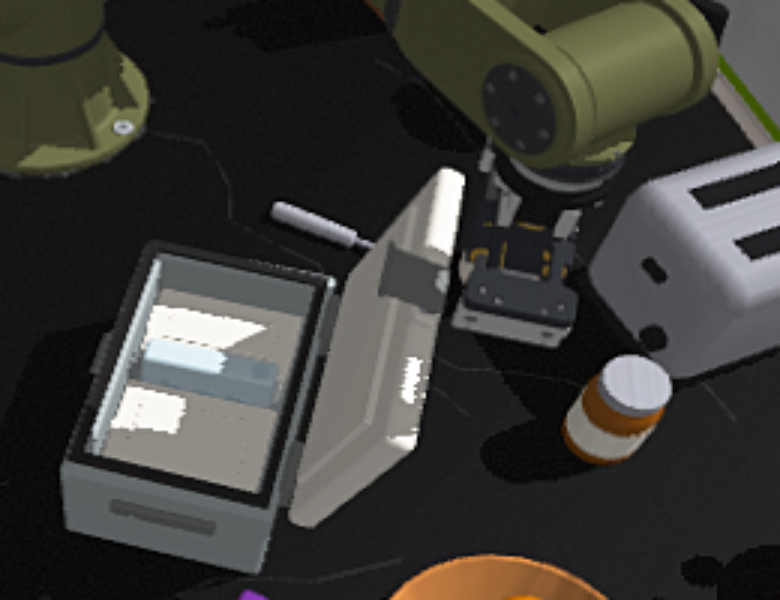

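The picture shows the block seated in the gap and the closed gripper behind the lid at the catch. Starting the swing.

Emit:
arm_command:
  plan:
    - [[-6,0,0,0,0,0,1],[-12,0,0,0,0,0,1],[-18,0,-1,0,0,0,1],[-25,0,-2,0,0,0,1],[-33,0,-3,0,0,0,1],[-42,0,-4,0,0,0,1],[-51,0,-6,0,0,0,1],[-60,0,-8,0,0,0,1],[-69,0,-10,0,0,0,1],[-78,0,-11,0,0,0,1],[-87,0,-12,0,0,0,1],[-87,0,-12,0,0,0,1]]

```text
time_s: 19.2
ee_pos: [0.5666, 0.1486, 0.2626]
eef_rot: [3.142, 0.001, 1.065]
force: [0.9, -0.4, 0.0]
grip_width: 0.0004
grip_force: 0.0
```

Emit:
arm_command:
  plan:
    - [[-9,0,0,0,0,0,1],[-18,0,0,0,0,0,1],[-26,0,1,0,0,0,1],[-34,0,2,0,0,0,1],[-42,0,3,0,0,0,1],[-50,0,5,0,0,0,1],[-58,0,8,0,0,0,1],[-66,0,11,0,0,0,1],[-73,0,14,0,0,0,1],[-83,0,19,0,0,0,1],[-93,0,24,0,0,0,1],[-102,0,29,0,0,0,1]]

```text
time_s: 20.4
ee_pos: [0.5172, 0.0598, 0.2328]
eef_rot: [-3.141, 0.0, 1.066]
force: [0.5, 1.3, 0.1]
grip_width: 0.0004
grip_force: 0.5
```

```bash
cat > lid.py <<'E'
from h import *
o=ctrl.get_obs();print(o['time_s'],o['ee_pos'],o['eef_rot'],o['force'])
c=np.array([.5124,.0506]);t=np.radians(61.05);R2=np.array([[np.cos(t),np.sin(t)],[-np.sin(t),np.cos(t)]])
print('tip local',R2@(o['ee_pos'][:2]-c)*1000,o['ee_pos'][2]*1000+34)
for n in("scene","top"):
  p,d,i=grab(n);P=pts(d,i);q=P.reshape(-1,3);l=np.c_[(q[:,:2]-c)@R2.T,q[:,2]]*1000
  s=l[(l[:,1]>-125)&(l[:,1]<-60)&(l[:,0]<110)&(l[:,0]>-110)&(l[:,2]>120)&(l[:,2]<340)]
  # upper face: top point per x bin
  xs=[];zs=[]
  for b in range(-90,90,10):
    u=s[(s[:,0]>=b)&(s[:,0]<b+10)]
    if len(u)>4: xs.append(b+5);zs.append(np.median(u[:,2]))
  print(n,list(zip(xs,np.round(zs))))
  if len(xs)>4:
    f=np.polyfit(xs,zs,1);print('angle',-np.arctan(f[0]))
E
python3 lid.py
```

```text
20.4 [0.51718613 0.05975531 0.23277364] [-3.14122834e+00  2.08794586e-04  1.06571577e+00] [0.48701748 1.31089779 0.05477809]
tip local [10.32799279  0.24352257] 266.77364318603975
scene [(-85, np.float64(140.0)), (-75, np.float64(135.0)), (-65, np.float64(140.0)), (-55, np.float64(139.0)), (-45, np.float64(140.0)), (-35, np.float64(270.0)), (-25, np.float64(278.0)), (-15, np.float64(280.0)), (-5, np.float64(271.0)), (5, np.float64(261.0)), (15, np.float64(251.0)), (25, np.float64(241.0)), (35, np.float64(231.0)), (45, np.float64(221.0)), (55, np.float64(210.0)), (65, np.float64(200.0)), (75, np.float64(190.0)), (85, np.float64(180.0))]
angle -0.322810415870638
top [(-85, np.float64(139.0)), (-75, np.float64(139.0)), (-65, np.float64(140.0)), (-55, np.float64(139.0)), (-45, np.float64(138.0)), (-35, np.float64(270.0)), (-25, np.float64(277.0)), (-15, np.float64(278.0)), (-5, np.float64(269.0))]
angle -1.1508532064361663
```

The lid is at 0.795 rad, following the finger as planned. Continuing to about 0.15.

Emit:
arm_command:
  plan:
    - [[-9,0,7,0,0,0,1],[-17,0,14,0,0,0,1],[-25,0,21,0,0,0,1],[-32,0,29,0,0,0,1],[-39,0,37,0,0,0,1],[-45,0,46,0,0,0,1],[-50,0,55,0,0,0,1],[-55,0,64,0,0,0,1],[-59,0,73,0,0,0,1],[-61,0,79,0,0,0,1],[-62,0,83,0,0,0,1],[-62,0,83,0,0,0,1]]

```text
time_s: 21.7
ee_pos: [0.4876, 0.0062, 0.15]
eef_rot: [-3.141, 0.0, 1.066]
force: [-0.1, 0.8, -0.4]
grip_width: 0.0004
grip_force: 0.0
```

```bash
python3 lid.py
```

```text
21.7 [0.48756162 0.00623102 0.1499706 ] [-3.14095532e+00  2.92831789e-04  1.06573989e+00] [-0.08492619  0.79351377 -0.4225266 ]
tip local [-50.84765988   0.25799982] 183.970604051538
scene [(-85, np.float64(184.0)), (-75, np.float64(185.0)), (-65, np.float64(184.0)), (-55, np.float64(183.0)), (-45, np.float64(182.0)), (-35, np.float64(180.0)), (-25, np.float64(180.0)), (-15, np.float64(176.0)), (-5, np.float64(174.0)), (5, np.float64(173.0)), (15, np.float64(171.0)), (25, np.float64(170.0)), (35, np.float64(169.0)), (45, np.float64(167.0)), (55, np.float64(166.0)), (65, np.float64(164.0)), (75, np.float64(162.0)), (85, np.float64(161.0))]
angle 0.15141210456895302
top [(-85, np.float64(181.0)), (-75, np.float64(185.0)), (-65, np.float64(322.0)), (-55, np.float64(322.0)), (-45, np.float64(321.0)), (-35, np.float64(322.0)), (-25, np.float64(323.0)), (-15, np.float64(320.0)), (-5, np.float64(171.0)), (5, np.float64(171.0)), (15, np.float64(171.0)), (25, np.float64(170.0)), (35, np.float64(169.0)), (45, np.float64(167.0)), (55, np.float64(165.0)), (65, np.float64(163.0)), (75, np.float64(162.0)), (85, np.float64(161.0))]
angle 0.7005603722443106
```

At 0.151. I shift the fingertip forward onto the press point, then press down.

Emit:
arm_command:
  plan:
    - [[0,0,-5,0,0,0,1],[0,0,-9,0,0,0,1],[-8,0,-9,0,0,0,1],[-17,0,-9,0,0,0,1],[-23,0,-9,0,0,0,1],[-23,0,-5,0,0,0,1],[-23,0,0,0,0,0,1],[-23,0,4,0,0,0,1],[-23,0,8,0,0,0,1],[-23,0,11,0,0,0,1],[-23,0,12,0,0,0,1],[-23,0,12,0,0,0,1]]

```text
time_s: 23.0
ee_pos: [0.4765, -0.0139, 0.1387]
eef_rot: [-3.142, 0.001, 1.066]
force: [-3.3, -1.3, 6.2]
grip_width: 0.0008
grip_force: 2.6
```

Emit:
arm_command:
  plan:
    - [[0,0,1,0,0,0,1],[0,0,2,0,0,0,1],[0,0,3,0,0,0,1],[0,0,4,0,0,0,1],[0,0,5,0,0,0,1],[0,0,6,0,0,0,1],[0,0,6,0,0,0,1]]

```text
time_s: 23.7
ee_pos: [0.4767, -0.0144, 0.1329]
eef_rot: [3.141, 0.001, 1.066]
force: [-2.4, -3.3, 6.1]
grip_width: 0.0006
grip_force: 3.3
```

Emit:
arm_command:
  plan:
    - [[0,0,1,0,0,0,1],[0,0,2,0,0,0,1],[0,0,3,0,0,0,1],[0,0,3,0,0,0,1]]

```text
time_s: 24.1
ee_pos: [0.4766, -0.0147, 0.1302]
eef_rot: [3.14, 0.001, 1.066]
force: [-5.8, -6.1, 11.3]
grip_width: 0.0005
grip_force: 5.6
```

Emit:
arm_command:
  plan:
    - [[-0.5,0,0.5,0,0,0,1],[-1,0,1,0,0,0,1],[-1.2,0,1.3,0,0,0,1],[-1.2,0,1.3,0,0,0,1]]

```text
time_s: 24.5
ee_pos: [0.4765, -0.0149, 0.1293]
eef_rot: [3.14, -0.001, 1.066]
force: [-3.8, -0.4, 15.0]
grip_width: 0.0007
grip_force: 7.2
```

Emit:
arm_command:
  plan:
    - [[0,0,0.3,0,0,0,1],[0,0,0.6,0,0,0,1],[0,0,0.9,0,0,0,1],[0,0,0.9,0,0,0,1]]

```text
time_s: 24.9
ee_pos: [0.4765, -0.015, 0.1285]
eef_rot: [3.14, -0.0, 1.066]
force: [-5.1, -0.1, 14.8]
grip_width: 0.0007
grip_force: 7.6
```

```bash
python3 lid.py | grep -v top | cut -c1-400
```

```text
24.9 [ 0.47646685 -0.01499837  0.12846722] [ 3.13999031e+00 -3.50923307e-04  1.06601112e+00] [-5.13455213 -0.12210126 14.83219311]
tip local [-74.79466132  -0.30960744] 162.4672249652026
scene [(-85, np.float64(163.0)), (-75, np.float64(163.0)), (-65, np.float64(163.0)), (-55, np.float64(164.0)), (-45, np.float64(164.0)), (-35, np.float64(161.0)), (-25, np.float64(161.0)), (-15, np.float64(161.0)), (-5, np.float64(161.0)), (5, np.float64(161.0)), (15, np.float64(161.0)), (25, np.float64(161.0)), (35, np.float64(161.0)), (45, np.float64(161.0)), (55, np.float64(160.0)), (65, np.flo
angle 0.026296116474364025
angle 0.7545383124403887
```

Emit:
arm_command:
  plan:
    - [[0,0,0.4,0,0,0,1],[0,0,0.8,0,0,0,1],[0,0,0.8,0,0,0,1]]

```text
time_s: 25.3
ee_pos: [0.4764, -0.0151, 0.1276]
eef_rot: [3.14, -0.0, 1.066]
force: [-5.1, -1.4, 12.7]
grip_width: 0.0004
grip_force: 6.8
```

Emit:
arm_command:
  plan:
    - [[0,0,0.4,0,0,0,1],[0,0,0.8,0,0,0,1],[0,0,0.8,0,0,0,1]]

```text
time_s: 25.6
ee_pos: [0.4764, -0.0152, 0.1271]
eef_rot: [3.14, -0.0, 1.066]
force: [-7.4, -2.3, 18.1]
grip_width: 0.0002
grip_force: 9.3
```

Emit:
arm_command:
  plan:
    - [[0,0,0.3,0,0,0,1],[0,0,0.3,0,0,0,1]]

```text
time_s: 25.8
ee_pos: [0.4764, -0.0152, 0.1269]
eef_rot: [3.14, 0.0, 1.066]
force: [-8.7, -1.7, 19.6]
grip_width: 0.0
grip_force: 9.8
```

Emit:
arm_command:
  plan:
    - [[0,0,-0.7,0,0,0,1],[0,0,-1.5,0,0,0,1],[0,0,-2.5,0,0,0,1],[0,0,-4,0,0,0,1],[0,0,-8,0,0,0,1],[0,0,-20,0,0,0,1],[0,0,-45,0,0,0,1],[0,0,-75,0,0,0,1],[0,0,-110,0,0,0,1],[0,0,-140,0,0,0,1],[0,0,-150,0,0,0,1],[0,0,-150,0,0,0,1]]

```text
time_s: 27.0
ee_pos: [0.4764, -0.0149, 0.2764]
eef_rot: [3.14, -0.001, 1.066]
force: [0.7, 0.4, -1.3]
grip_width: 0.0001
grip_force: 0.0
```

```bash
python3 lid.py | cut -c1-600; python3 - <<'E'
from h import *
c=np.array([.5124,.0506]);t=np.radians(61.05);R2=np.array([[np.cos(t),np.sin(t)],[-np.sin(t),np.cos(t)]])
ims=[]
for n in("scene","wrist"):
  S=[]
  for k in range(4):
    p,d,i=grab(n);P=pts(d,i);q=P.reshape(-1,3);l=np.c_[(q[:,:2]-c)@R2.T,q[:,2]]*1000
    S.append(l[(abs(l[:,1])<130)&(abs(l[:,0])<88)&(l[:,2]>150)&(l[:,2]<180)])
  s=np.vstack(S);A=np.c_[s[:,0],s[:,1],np.ones(len(s))]
  f=np.linalg.lstsq(A,s[:,2],rcond=None)[0];print(n,len(s),f,'z at press',f[2]-76*f[0])
  ims.append(cv2.resize(p if n=="wrist" else p[130:280,270:510],(480,300)))
cv2.imwrite("pics/f.png",np.vstack(ims))
E
```

```text
27.0 [ 0.47637194 -0.01491691  0.27643667] [ 3.13953059e+00 -9.10637310e-04  1.06584484e+00] [ 0.69269858  0.42895858 -1.25857503]
tip local [-74.76932212  -0.18713381] 310.4366696769976
scene [(-85, np.float64(160.0)), (-75, np.float64(160.0)), (-65, np.float64(160.0)), (-55, np.float64(160.0)), (-45, np.float64(161.0)), (-35, np.float64(161.0)), (-25, np.float64(161.0)), (-15, np.float64(161.0)), (-5, np.float64(161.0)), (5, np.float64(161.0)), (15, np.float64(160.0)), (25, np.float64(161.0)), (35, np.float64(160.0)), (45, np.float64(160.0)), (55, np.float64(160.0)), (65, np.float64(159.0)), (75, np.float64(159.0)), (85, np.float64(158.0))]
angle 0.004750788225803927
top [(-5, np.float64(160.0)), (5, np.float64(161.0)), (15, np.float64(161.0)), (25, np.float64(159.0)), (35, np.float64(160.0)), (45, np.float64(159.0)), (55, np.float64(160.0)), (65, np.float64(160.0)), (75, np.float64(160.0)), (85, np.float64(158.0))]
angle 0.01678493420659765
scene 24070 [-2.53469023e-03  1.90984514e-03  1.60474588e+02] z at press 160.6672240890752
wrist 204255 [-3.25049235e-03 -2.89438363e-04  1.60783478e+02] z at press 161.03051563804664
```

View pics/f.png

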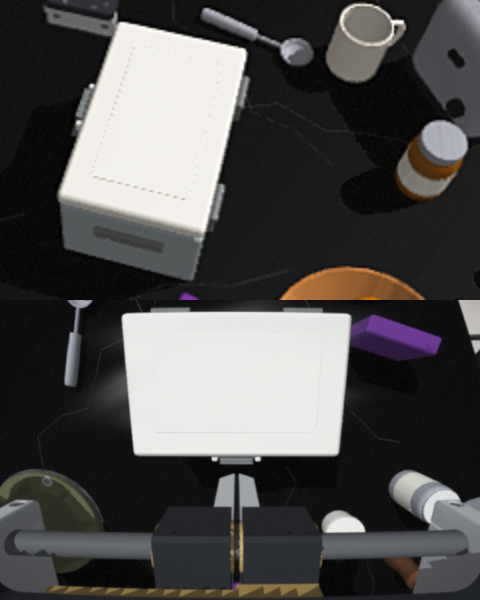

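The picture shows the lid flat and shut with the catch down at (236,460) and nothing else disturbed. With the arm away, the lid slope is about 0.003 rad and its top at 160.5–161 mm. The force dip at about 15 N during the press fits the catch snapping in. Handing in.

```bash
python3 -c "
from station import ctrl
print(ctrl.hand_in())"
```

```text
the job is handed in; nothing more can be done
None
```

The freezer block stands upright on the floor of the gap, the lid is shut and appears caught (level to about 0.003 rad with the arm clear), and the job was handed in at about 27 s; its verdict was not shown.

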